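# Trim a microscope's anti-vibration platform and gauge its float gap

### The job

The microscope's anti-vibration platform is floating too high: first stand the steel trim weight squarely on the round black rubber pad near the platform's front left corner, lowering it on rather than dropping it. Then take the taper gauge by its orange grip and, about the middle of the platform's left side, slide its blade flat and square into the gap between the dark base and the aluminium top plate until it drags snugly on both, without forcing it. Finish still gripping the gauge at that depth so the float can be read; do not bump the microscope or disturb the other things on the bench.

Things in the scene. Friction and masses are not known exactly. Their poses are not given: they have to be found in the camera images.
- platform: Dark grey base of the bench-top vibration isolation platform, 424 (x) x 364 (y) mm, fixed to the bench, origin under its centre on the bench. Its flat upper face is 58 mm above the bench. Seen from the robot its front is -x, its left side is +y. It stands turned by up to 9 degrees.
- platform_top: Aluminium top plate 400 x 340 x 15 mm with the white microscope on its right part; its left 100 mm (+y) is free but for the pad. Floats on damped springs, up and down only, 4 N per mm. Origin at the centre of its underside, 5.5 to 8.5 mm above the base's upper face before the weight is on, 1 to 2 mm lower after. The base sticks out 12 mm beyond the plate all round.
- left_gap (a point): Mouth of the gap: the point on the base's upper face right below the lower edge of the top plate's left side, 30 mm beyond the middle of that side. Axes as the platform: the blade goes in along -y, z is up.
- trim_pad (a point): Centre of the upper face of the round black rubber pad (60 mm across, 6 mm high, on the top plate) that carries the trim weight; about 86 mm above the bench. It moves with the top plate.
- weight: Trim weight: plain upright steel cylinder 46 mm across and 50 mm tall with a shallow groove near the top, 0.5 to 0.8 kg. Origin at the centre of its underside.
- gauge: Taper gauge, 0.14 kg, flat on the bench: ribbed orange grip 75 (x) x 22 (y) x 28 (z) mm, steel blade 20 mm wide reaching 95 mm beyond it along +x. Origin under the grip's centre. Grip and blade share one flat underside; the blade's upper face rises 1 in 10, from 2 mm thick at the tip to 9.5 mm thick 75 mm behind it. Balance point 45 mm ahead of the origin.
- gauge_tip (a point): Middle of the blade's tip, on its underside, 132.5 mm ahead (+x) of the gauge's origin. Snug: the blade lies on the base and has lifted the sprung plate by 0.5 to 2.5 mm, taking 3 to 6 N of push to slide; that comes with the tip some 20 to 70 mm inside the gap.
- oil: Small amber glass bottle of immersion oil, 36 mm across, 75 mm tall; leave alone. Origin under its centre.
- canister: Yellow canister, 34 mm across, 105 mm tall; leave alone. Origin under its centre.
- stain: Blue stain bottle with white cap, 44 mm across, 95 mm tall; leave alone. Origin under its centre.
- slide_box: Blue slide box 90 x 100 x 30 mm; leave alone. Origin under its centre.
- coverslips: Clear box of cover slips 60 x 45 x 18 mm; leave alone. Origin under its centre.
- mouse: Black computer mouse 100 x 58 x 31 mm; leave alone. Origin under its centre.
- petri: Clear Petri dish 62 mm across, 15 mm tall; leave alone. Origin under its centre.
Not all that is in view belongs to the job. There is more than one size of the gauge; the one meant has the size given above.

How it is judged:
On the way, in this order (a step that is already met when the one before it is completed fails the run):
1. the trim weight stands on the rubber pad, let go, before the gauge is in the gap (horizontal distance between weight and trim_pad below 0.012 m and angle between weight's own z axis and vertical below 0.08 rad and contact force between weight and platform_top above 3 N and contact force between the fingers and weight below 0.1 N and linear speed of weight below 0.02 m/s and distance between gauge_tip and left_gap above 0.05 m), for 0.3 s.
2. the gauge blade is snug between base and top plate, in the gripper (y of gauge_tip in the frame of left_gap between -0.085 and -0.015 m and x of gauge_tip in the frame of left_gap between -0.07 and 0.07 m and angle between the x axis of gauge and the y axis of platform, either way round below 0.2 rad and angle between gauge's own z axis and vertical below 0.07 rad and contact force between gauge and platform_top between 1.5 and 12 N and contact force between gauge and platform above 0.5 N and contact force between the fingers and gauge above 4 N and linear speed of gauge below 0.01 m/s), for 0.3 s.
At the end, for the whole second after the job is handed in: Weight upright on the pad (centre within 12 mm), let go; gauge gripped and still, in the left gap within 70 mm of left_gap, level (4 deg), square (11 deg), tip 15 to 85 mm in, resting on the base (over 0.5 N), pressed by the top plate with 1.5 to 12 N (all of step 2 and horizontal distance between weight and trim_pad below 0.012 m and angle between weight's own z axis and vertical below 0.08 rad and contact force between weight and platform_top above 3 N and contact force between the fingers and weight below 0.1 N and linear speed of weight below 0.02 m/s); the arm keeps its last pose, push and grip.
It fails at once if the gauge is forced: over 20 N between it and the top plate (contact force between gauge and platform_top above 20 N).
It fails at once if the trim weight is let fall (over 0.4 m/s out of the fingers, a fall of 8 mm) or slammed on the platform (over 70 N) ((contact force between the fingers and weight below 0.05 N and linear speed of weight above 0.4 m/s) or contact force between weight and platform_top above 70 N).
It fails at once if the robot bumps the microscope or its plate (over 15 N) (contact force between any of the arm, the fingers and platform_top above 15 N).
It fails at once if something else on the bench is shifted by more than 25 mm or tipped (distance of any of oil, canister, stain, slide_box, coverslips, mouse, petri from where it was at the start of the episode above 0.025 m or angle between any of oil, canister, stain, slide_box, coverslips, mouse, petri's own z axis and vertical above 0.3 rad).
It also fails if it takes over 61 s, if anything falls off the work surface, if the arm or the gripper's body presses on something with over 40 N, if the wrist force passes 120 N, or if a joint passes its speed limit or range.

### The arm

A 6-joint arm with a two-finger parallel gripper is mounted at the origin on the work surface. World frame = base frame: x ahead of the robot, y to its left, z up, the work surface at z = 0. Lengths are in m, angles in rad, forces in N, time in s.
With the tool pointing down it reaches from about 0.325 to 0.9 m from the base axis. Payload 3.5 kg.
Tool frame: the origin (TCP) lies at the very end of the fingers, on their centre line; the grasp point (between the pads) lies 19 mm behind it (r.grasp_offset is the distance from the TCP to the grasp point, in m); z points along the fingers, x is the direction in which the jaws open and shut, and the axes are right-handed (so a half turn about z gives the same grasp; the last joint's range is limited). The gripper opens to 85 mm and grips with 20 to 120 N. Pads are 22 mm wide; open, the fingers measure 114 mm over their backs; the gripper's body (76 mm by 85 mm) begins 54 mm behind the grasp point. The pads swing forward as they close: fully open they stand 13 mm farther back than shut.
Start: joints at [-1.228, 0.276, -0.026, 1.268, 0, 1.467], TCP at [0.269, -0.564, 0.231] pointing down, gripper open.
Joint ranges: [-3.12, 3.12], [-0.85, 1.88], [-1.08, 1.24], [-1.95, 2.15], [-1.57, 1.53], [-3.14, 3.14]. Speed limits (rad/s): [2.57, 2.57, 3.14, 3.14, 3.14, 3.14].

### API

Orientations are given as a unit quaternion [x, y, z, w].
In Python, from cell import r gives the robot as it stands. The module is installed in compiled form; this text tells all that it offers.
- The arm moves only by the shell command python3 -m creep 'ROWS' [FORCE]. ROWS is JSON, a list of rows, each a list of 3 entries, a list of its own where there are three numbers: the shift along the tool's x, y, z in m, then the turn about the tool's z in degrees, then the finger opening in m, from 0 to 0.0854. A call has 1 to 5 rows; each row shifts and turns the commanded pose from where the row before left it, along the tool's axes as they then stand; what a row does not reach is not made up. A row lasts 1/12 s, in which the tool goes at most 41.7 mm and 7.16 degrees, less where a joint would pass 70% of its speed; a pose out of reach is approached as far as the arm can. A call with a gripper value outside its range is refused whole. The fingers move at their own pace and stop on an object; FORCE is the grip in N (left out, the last holds). Time passes only in rows, so rows that do not move let the fingers close. It gives the time, the measured TCP pose, the force and the opening at its end, in the units of the state.
- r.read_state(): the state, without advancing time (a new reading comes with each control period).
- r.camera(name): name is "side" or "top"; returns a dict with "frame" (480x640x3 uint8, red, green, blue), "vfov" (degrees; the focal length in pixels is half the picture's height over the tangent of half this angle, whatever the lens; pixels are square), "cx", "cy" (the principal point, pixels), "D" ([k1, k2, p1, p2, k3] as OpenCV has them; the pictures are not rectified), "R" (3x3) and "t" (3): a world point X has camera coordinates R X + t. Camera axes: x right, y down, z forward; pixel columns grow to the right and rows downward; lengths in m; the calibration is good to about 2 mm. A picture is of the moment at which its call begins. There is no depth.
- r.job_done(): hands the job in, once; it reports no verdict.
The state is a dict: "time": time; "joints": joint angles; "qd": joint speeds; "joint_torque": joint torques, N m; "eef_pos": TCP position; "eef_rot": TCP orientation; "force": force on the tool from outside, world axes, zero at the start; "ft_torque": the same for the moment, N m; "finger_gap": opening from 0.0 (shut) to 1.0 (fully open).
Only numpy, scipy, OpenCV 4.12 (cv2) and the standard library are available. Lean on these libraries where they do the work, as an engineer would, in place of code of your own. Each camera call takes 0.05 s, during which the arm holds its last target. There are 200 camera calls.

## Working session

There is one attempt and no reset: what is moved stays moved. The work goes in short steps, Python scripts to look and compute and a shell command to move; the robot and the scene stay as the last step left them, time stands still between calls to the robot, and variables do not carry over. Pictures are saved under pics/ and viewed, about 8 in all and at most 12, crops included, and the job is handed in when it is done.

```bash
mkdir -p pics
cat > h.py <<'E'
import numpy as np,cv2
from cell import r
def cam(n):
    c=r.camera(n);c['img']=cv2.cvtColor(c['frame'],cv2.COLOR_RGB2BGR);f=240/np.tan(np.radians(c['vfov'])/2)
    c['K']=np.array([[f,0,c['cx']],[0,f,c['cy']],[0,0,1.]]);c['R']=np.array(c['R']);c['t']=np.array(c['t']);c['D']=np.array(c['D'],float);return c
def ray(c,uv):
    p=cv2.undistortPoints(np.array([[uv]],float),c['K'],c['D'])[0,0]
    return -c['R'].T@c['t'],c['R'].T@np.array([p[0],p[1],1])
def plane(c,uv,z):
    o,d=ray(c,uv);return o+d*(z-o[2])/d[2]
def tri(c1,u1,c2,u2):
    o1,d1=ray(c1,u1);o2,d2=ray(c2,u2)
    s=np.linalg.lstsq(np.c_[d1,-d2],o2-o1,rcond=None)[0]
    a=o1+s[0]*d1;b=o2+s[1]*d2;return (a+b)/2,np.linalg.norm(a-b)
def proj(c,X):
    return cv2.projectPoints(np.array([X],float),cv2.Rodrigues(c['R'])[0],c['t'],c['K'],c['D'])[0][0,0]
E
python3 - <<'E'
from h import *
import pickle
for n in('top','side'):
    c=cam(n);cv2.imwrite(f'pics/{n}0.png',c['img']);pickle.dump(c,open(n+'0.pkl','wb'))
    print(n,-c['R'].T@c['t'],c['R'][2],c['vfov'],c['D'])
print(r.read_state(),r.grasp_offset)
E
```

```text
top [0.2546346  0.07536972 1.25009972] [ 0.18925549  0.00332001 -0.98192227] 49.46837007606066 [-0.03996993  0.          0.          0.          0.        ]
side [0.07191585 0.69553653 0.85639979] [ 0.3626457  -0.58135515 -0.72836412] 54.66089993976915 [-0.08057338  0.          0.          0.          0.        ]
{'time': 0.1, 'joints': array([-1.22839069e+00,  2.77108120e-01, -2.77432729e-02,  1.26806457e+00,
       -1.94084651e-05,  1.46743027e+00]), 'qd': array([-0.00080638, -0.00162874,  0.00255281,  0.00238311,  0.00036173,
        0.00117643]), 'joint_torque': array([ 1.58750900e-03, -4.46707714e+01,  2.96129411e+01,  8.43167421e-03,
       -4.05102912e-05,  3.89959723e-06]), 'eef_pos': array([ 0.26922991, -0.56322979,  0.23024001]), 'eef_rot': array([ 8.45917462e-01, -5.33312783e-01, -8.39410376e-04, -6.47072907e-04]), 'force': array([ 0.71258541, -0.16447162, -0.0655375 ]), 'ft_torque': array([-0.0125059 ,  0.02218531, -0.04395527]), 'finger_gap': 1.0011073501288457} 0.0187
```

View pics/top0.png

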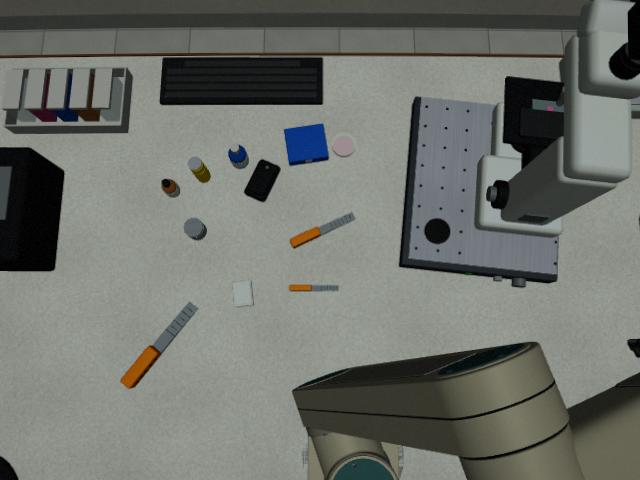

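View pics/side0.png

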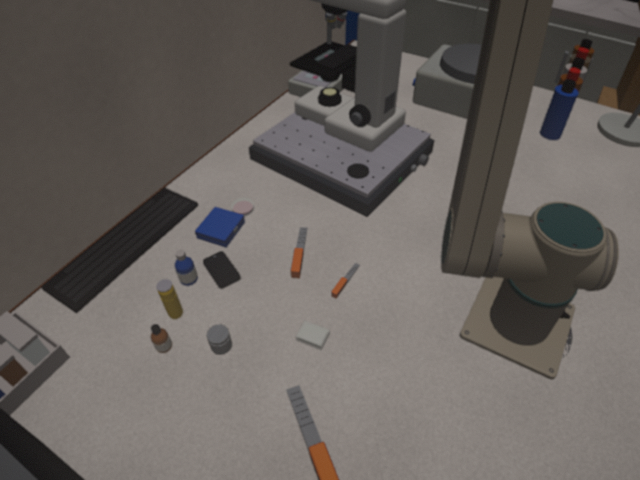

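The top view shows the weight at (195,229) and the pad at (437,231). The plate's left edge runs from about (420,98) to (406,263). There are three orange gauges, with grips at (140,366), (305,237) and (300,288). I'll measure their lengths, and make one enlarged montage to identify the right one.

Run:
```python
from h import *
import pickle
T=pickle.load(open('top0.pkl','rb'));S=pickle.load(open('side0.pkl','rb'))
for n,c in(('top',T),('side',S)):
    hsv=cv2.cvtColor(c['img'],cv2.COLOR_BGR2HSV)
    m=cv2.inRange(hsv,(5,150,120),(18,255,255))
    for k in cv2.findContours(m,0,2)[0]:
        if cv2.contourArea(k)>40:
            b=cv2.boxPoints(cv2.minAreaRect(k));e=[plane(c,p,.02)[:2] for p in b]
            print(n,b.mean(0).round(1),'mm',round(np.linalg.norm(e[0]-e[1])*1e3),round(np.linalg.norm(e[1]-e[2])*1e3),'ctr',np.mean(e,0).round(4))
for a,b in(((122,383),(194,304)),((291,243),(354,215)),((289,288),(338,288))):
    print('len',np.linalg.norm(plane(T,a,.01)-plane(T,b,.01)).round(4))
def crop(c,x,y,w,h,s):return cv2.resize(c['img'][y:y+h,x:x+w],None,fx=s,fy=s,interpolation=cv2.INTER_CUBIC)
A=np.vstack([crop(T,280,200,100,100,3),crop(T,155,195,100,100,3)])
B=np.vstack([crop(T,390,85,125,100,4)[:300,:500] if 0 else crop(T,390,200,125,75,4),crop(S,200,220,166,100,3)[:300,:498]]) if 0 else None
B1=crop(T,390,200,125,75,4);B2=crop(S,205,220,125*4//3,100,3);B2=cv2.resize(B2,(500,300))
cv2.imwrite('pics/m.png',np.hstack([A,np.vstack([B1,B2])]))
```

```text
top [138.3 366.8] mm 102 29 ctr [0.1966 0.4956]
top [300.  287.5] mm 47 12 ctr [0.382  0.1224]
top [304.6 236.2] mm 74 20 ctr [0.5059 0.1123]
side [322.9 462.9] mm 28 68 ctr [0.2127 0.475 ]
side [339.  285.6] mm 48 12 ctr [0.3812 0.1241]
side [296.7 259.8] mm 71 19 ctr [0.5068 0.1077]
len 0.2443
len 0.1687
len 0.1168
```

View pics/m.png

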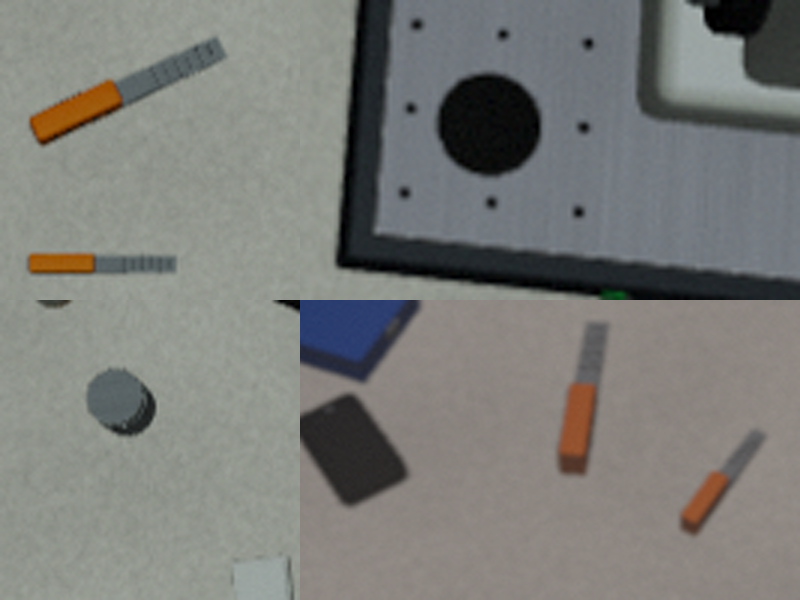

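The 74x20 mm grip with 169 mm overall length, at top (305,236), is the gauge meant. The others measure 244 mm and 117 mm. The steel cylinder at (194,227) is the weight. Next I'll make precise measurements of the pad, weight, gauge and plate edge.

Run:
```python
from h import *
import pickle
T=pickle.load(open('top0.pkl','rb'));S=pickle.load(open('side0.pkl','rb'))
def ell(c,box,lo,hi):
    x,y,w,h=box;g=cv2.resize(cv2.cvtColor(c['img'],cv2.COLOR_BGR2GRAY)[y:y+h,x:x+w],None,fx=4,fy=4,interpolation=cv2.INTER_CUBIC)
    m=cv2.inRange(g,lo,hi);m=cv2.morphologyEx(m,cv2.MORPH_OPEN,np.ones((5,5)))
    k=max(cv2.findContours(m,0,1)[0],key=cv2.contourArea);e=cv2.fitEllipse(cv2.convexHull(k))
    return np.array([x+(e[0][0]+.5)/4-.5,y+(e[0][1]+.5)/4-.5]),np.array(e[1])/4
pt,a=ell(T,(415,208,46,46),0,70);ps,b=ell(S,(340,158,38,28),0,65)
print('pad',pt,a,ps,b,tri(T,pt,S,ps),plane(T,pt,.086),plane(S,ps,.086))
G=[cv2.cvtColor(c['img'],cv2.COLOR_BGR2GRAY) for c in(T,S)]
print(G[0][212:244:2,194]);print(G[1][318:356:2,219])
for lo,hi in((90,135),):
    wt,a=ell(T,(178,210,34,36),lo,hi);print('w',wt,a,plane(T,wt,.05))
# left plate edge, top view
pts=[]
for v in range(110,255,3):
    row=cv2.GaussianBlur(G[0],(1,3),0)[v].astype(float);e=410+(258-v)*.09
    x0=int(e)-8;i=x0+np.where((row[x0:x0+20]<80))[0].max();
    f=i+(80-row[i])/(row[i+1]-row[i]);pts.append([f,v])
p=np.array(pts);W=np.array([plane(T,q,.0795)[:2] for q in p]);l=np.polyfit(W[:,0],W[:,1],1)
res=W[:,1]-np.polyval(l,W[:,0]);print(res.std(),W[0],W[-1],'yaw',np.degrees(np.arctan(l[0])))
d=np.vstack([cv2.resize(S['img'][120:215,240:440],None,fx=4,fy=4,interpolation=cv2.INTER_CUBIC),
 np.hstack([cv2.resize(S['img'][312:360,195:245],None,fx=4,fy=4,interpolation=cv2.INTER_CUBIC),cv2.resize(T['img'][90:138,395:545],None,fx=4,fy=4,interpolation=cv2.INTER_CUBIC)])])
cv2.imwrite('pics/s.png',d)
```

```text
pad [436.80711365 230.69312286] [25.5205574  26.27535248] [357.6494503  170.60198212] [14.58217144 21.63110161] (array([ 0.50596405, -0.19228168,  0.08491549]), np.float64(0.00028913602532155264)) [ 0.50586807 -0.19198605  0.086     ] [ 0.50520999 -0.19106413  0.086     ]
[149 154 152 105  96  93  96  96  97  93  93  96  79  34 123 147]
[137 139 135 115  98  97  96  98  97  96  97  98  89  72  75  62  62  60
  90]
w [192.31595039 226.31957245] [18.15371132 20.54030418] [0.52310406 0.37755862 0.05      ]
0.0062152083558793345 [ 0.80532967 -0.16488279] [ 0.45277684 -0.1266061 ] yaw -6.086161385867261
```

View pics/s.png

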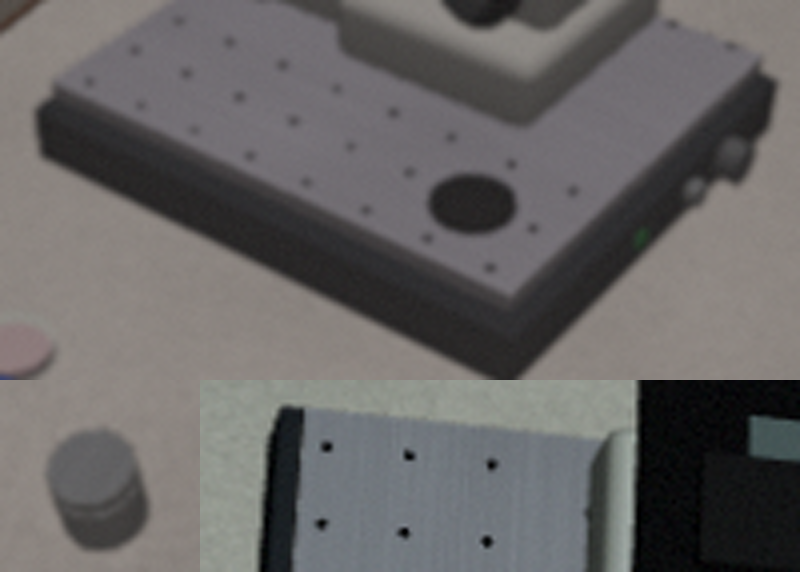

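Run:
```python
from h import *
import pickle
T=pickle.load(open('top0.pkl','rb'));S=pickle.load(open('side0.pkl','rb'))
fl=tri(T,(408.7,258.7),S,(367.5,194.5));bl=tri(T,(421.25,97),S,(253.75,140));print('FL',fl,'BL',bl)
fp=[plane(T,u,.08) for u in((408.7,258.7),(421.25,97))];print('planeT',fp);print('planeS',[plane(S,u,.08) for u in((367.5,194.5),(253.75,140))])
v=fp[1]-fp[0];print('yaw',np.degrees(np.arctan2(v[1],v[0])),np.linalg.norm(v))
G=cv2.cvtColor(T['img'],cv2.COLOR_BGR2GRAY).astype(float);pts=[]
for y in range(105,255,2):
    row=G[y];x=int(421.25-(y-97)*.0776)-6
    i=next(i for i in range(x,x+14) if row[i]<85<=row[i+1] and row[i-1]<85);pts.append([i+(85-row[i])/(row[i+1]-row[i]),y])
L=np.array([plane(T,q,.08)[:2] for q in pts],np.float32);a=cv2.fitLine(L,cv2.DIST_HUBER,0,.01,.01).ravel();
n=np.array([-a[1],a[0]]);print('line',a,'yaw',np.degrees(np.arctan(a[1]/a[0])),'res',np.median(abs((L-a[2:])@n)))
# weight top circle
for p,q in(((194,227.3),(218.25,334)),):print('wt',tri(T,p,S,q),plane(T,p,.05),plane(S,q,.05))
u=cv2.resize(T['img'][205:245,175:215],None,fx=8,fy=8,interpolation=cv2.INTER_CUBIC);g=cv2.medianBlur(cv2.cvtColor(u,cv2.COLOR_BGR2GRAY),7)
H=cv2.HoughCircles(g,cv2.HOUGH_GRADIENT,2,50,param1=60,param2=15,minRadius=70,maxRadius=92)
for h in H[0][:3]:
    p=(h[:2]+.5)/8-.5+[175,205];print('H',p,h[2]/8,plane(T,p,.05))
# gauge axis from orange + blade tip
for c,t,b in((T,(351.5,217),(0,0)),(S,(304,228.5),0)):print('tip',plane(c,t,.002))
m=tri(T,(304.6,236.2),S,(296.7,259.8));print('grip',m)
```

```text
FL (array([ 0.44222421, -0.12698115,  0.077726  ]), np.float64(1.9836004262087378e-05)) BL (array([ 0.83694003, -0.16988924,  0.08193799]), np.float64(0.0023921664416100916))
planeT [array([ 0.44185093, -0.12659182,  0.08      ]), array([ 0.8390988 , -0.16984172,  0.08      ])]
planeS [array([ 0.44115249, -0.12457677,  0.08      ]), array([ 0.83747224, -0.17215796,  0.08      ])]
yaw -6.213538001077224 0.3995953268320987
line [ 0.99411964 -0.10828709  0.5648692  -0.13908744] yaw -6.216583 res 0.0001697599
wt (array([0.52216641, 0.37506061, 0.04338153]), np.float64(7.529186527320669e-05)) [0.52073331 0.37343607 0.05      ] [0.51846328 0.37765749 0.05      ]
H [196.4375 230.1875] 9.8 [0.51375438 0.36730783 0.05      ]
H [203.4375 210.9375] 9.8 [0.56063881 0.35280145 0.05      ]
H [213.9375 223.4375] 9.0 [0.53016456 0.32645307 0.05      ]
tip [ 0.55802344 -0.00218908  0.002     ]
tip [ 0.55856907 -0.00389801  0.002     ]
grip (array([0.50436624, 0.11206043, 0.02497805]), np.float64(0.001009274674107778))
```

Pad centre is (0.506,-0.192,0.085), platform yaw is -6.2°, weight is at about (0.520,0.3745), and the gauge yaw is about -65°. First I'll turn the tool to a jaw heading of 25°, then travel to the weight.

```bash
python3 -m creep '[[[0,0,0],-6.9,0.0854],[[0,0,0],-6.9,0.0854],[[0,0,0],-6.9,0.0854],[[0,0,0],-6.9,0.0854],[[0,0,0],-6.9,0.0854]]' 60
python3 -m creep '[[[0,0,0],-6.9,0.0854],[[0,0,0],-6.9,0.0854],[[0,0,0],-6.9,0.0854],[[0,0,0],-6.9,0.0854],[[0,0,0],-6.9,0.0854]]'
python3 -m creep '[[[0,0,0],-6.9,0.0854],[[0,0,0],-6.9,0.0854],[[0,0,0],-6.9,0.0854],[[0.022,-0.026,0],0,0.0854],[[0.022,-0.026,0],0,0.0854]]'
python3 -m creep '[[[0.022,-0.026,0],0,0.0854],[[0.022,-0.026,0],0,0.0854],[[0.022,-0.026,0],0,0.0854],[[0.022,-0.026,0],0,0.0854],[[0.022,-0.026,0],0,0.0854]]'
cat >> h.py <<'E'
from scipy.spatial.transform import Rotation as Ro
def st(goal=None):
    s=r.read_state();R=Ro.from_quat(s['eef_rot']).as_matrix()
    print('t',s['time'],'pos',s['eef_pos'].round(4),'hd',np.degrees(np.arctan2(R[1,0],R[0,0])).round(2),'z',R[:,2].round(4),'F',s['force'].round(2),'gap',round(s['finger_gap']*85.4,1),'j',s['joints'].round(2))
    if goal is not None:print('tool delta mm',(R.T@(np.array(goal)-s['eef_pos'])*1e3).round(1))
E
python3 -c "
from h import *
st((.52,.3745,.231))"
```

```text
time: 0.52
eef_pos: [0.2693, -0.5635, 0.2306]
eef_rot: [0.967, -0.256, -0.0, -0.001]
force: [-0.3, 0.6, 0.5]
finger_gap: 1.001
time: 0.93
eef_pos: [0.2693, -0.5635, 0.2306]
eef_rot: [0.999, 0.043, -0.0, -0.001]
force: [0.5, -0.6, -0.6]
finger_gap: 1.0
time: 1.35
eef_pos: [0.2868, -0.4983, 0.2303]
eef_rot: [0.976, 0.218, -0.0, -0.0]
force: [0.6, 0.1, 0.3]
finger_gap: 1.001
time: 1.77
eef_pos: [0.331, -0.3317, 0.2308]
eef_rot: [0.976, 0.218, -0.0, -0.0]
force: [0.6, 0.7, -0.4]
finger_gap: 1.001
t 1.7667 pos [ 0.331  -0.3317  0.2308] hd 25.22 z [-4.e-04  8.e-04 -1.e+00] F [ 0.57  0.68 -0.35] gap 85.5 j [-0.92 -0.   -0.35  1.22  0.    0.21]
tool delta mm [ 4.719e+02 -5.584e+02  3.000e-01]
```

```bash
python3 -m creep '[[[0.0225,-0.0266,0],0,0.0854],[[0.0225,-0.0266,0],0,0.0854],[[0.0225,-0.0266,0],0,0.0854],[[0.0225,-0.0266,0],0,0.0854],[[0.0225,-0.0266,0],0,0.0854]]' >/dev/null
python3 -m creep '[[[0.0225,-0.0266,0],0,0.0854],[[0.0225,-0.0266,0],0,0.0854],[[0.0225,-0.0266,0],0,0.0854],[[0.0225,-0.0266,0],0,0.0854],[[0.0225,-0.0266,0],0,0.0854]]' >/dev/null
python3 -m creep '[[[0.0225,-0.0266,0],0,0.0854],[[0.0225,-0.0266,0],0,0.0854],[[0.0225,-0.0266,0],0,0.0854],[[0.0225,-0.0266,0],0,0.0854],[[0.0225,-0.0266,0],0,0.0854]]' >/dev/null
python3 -m creep '[[[0.0225,-0.0266,0],0,0.0854],[[0.0225,-0.0266,0],0,0.0854],[[0.0225,-0.0266,0],0,0.0854],[[0.0225,-0.0266,0],0,0.0854],[[0.0219,-0.0264,0],0,0.0854]]' 
python3 -m creep '[[[0,0,0.03],0,0.0854],[[0,0,0.03],0,0.0854],[[0,0,0.03],0,0.0854],[[0,0,0.03],0,0.0854],[[0,0,0.02],0,0.0854]]'
python3 - <<'E'
from h import *
st((.52,.3745,.012))
c=cam('side');t=cam('top')
cv2.imwrite('pics/a.png',np.hstack([cv2.resize(x['img'][y:y+150,q:q+100],None,fx=4,fy=4,interpolation=cv2.INTER_CUBIC) for x,q,y in((c,160,240),(t,145,150))]))
print('side px of TCP',proj(c,r.read_state()['eef_pos']),proj(c,(.52,.3745,.05)),'top',proj(t,r.read_state()['eef_pos']),proj(t,(.52,.3745,.05)))
E
```

```text
time: 3.43
eef_pos: [0.5106, 0.3407, 0.2306]
eef_rot: [0.976, 0.219, -0.0, 0.0]
force: [0.6, 0.1, -0.5]
finger_gap: 1.004
time: 3.85
eef_pos: [0.5086, 0.3381, 0.0875]
eef_rot: [0.976, 0.219, -0.002, 0.001]
force: [-0.3, -0.2, -0.0]
finger_gap: 0.999
t 3.85 pos [0.5086 0.3381 0.0875] hd 25.26 z [-0.0044 -0.0023 -1.    ] F [-0.27 -0.21 -0.04] gap 85.3 j [ 0.48  0.36 -0.23  0.98 -0.    1.61]
tool delta mm [ 26.2 -28.1  75.4]
side px of TCP [232.54708322 312.0085716 ] [218.65750211 332.52098899] top [205.81313929 229.85957209] [193.53778358 227.60209559]
```

View pics/a.png

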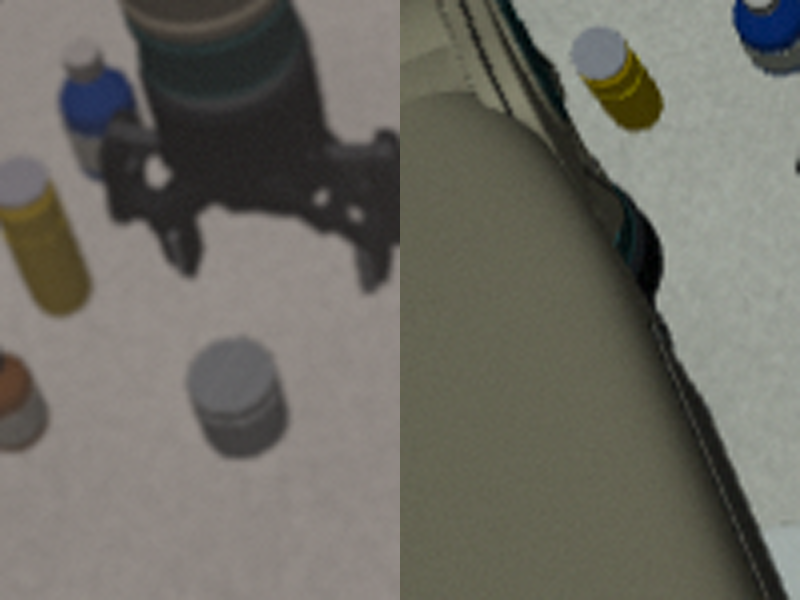

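The gripper is clear of everything. The side view puts the weight top at (218,334), against a predicted (218.7,332.5). The measured pose may be lagging the command, so I'll shift, let it settle and read again.

```bash
python3 -m creep '[[[0.013,-0.014,0],0,0.0854],[[0.013,-0.014,0],0,0.0854],[[0,0,0],0,0.0854],[[0,0,0],0,0.0854]]' 
python3 -c "
from h import *
st((.52,.3745,.010))"
```

```text
time: 4.28
eef_pos: [0.5236, 0.3765, 0.093]
eef_rot: [0.976, 0.219, 0.001, -0.0]
force: [-0.2, 0.4, 0.3]
finger_gap: 0.999
t 4.2833 pos [0.5236 0.3765 0.093 ] hd 25.29 z [ 0.0023  0.0011 -1.    ] F [-0.24  0.41  0.31] gap 85.3 j [ 0.52  0.41 -0.15  1.01 -0.    1.65]
tool delta mm [-4.3  0.3 83. ]
```

```bash
python3 -m creep '[[[-0.003,0,0.012],0,0.0854],[[0,0,0.018],0,0.0854],[[0,0,0.018],0,0.0854],[[0,0,0.018],0,0.0854],[[0,0,0.014],0,0.0854]]' 
python3 -m creep '[[[0,0,0],0,0.0854],[[0,0,0],0,0.0854],[[0,0,0],0,0.03],[[0,0,0],0,0.03],[[0,0,0],0,0.03]]' 50
python3 -m creep '[[[0,0,0],0,0.03],[[0,0,0],0,0.03],[[0,0,0],0,0.03]]' 
python3 -c "
from h import *
st((.52,.3745,.010))"
```

```text
time: 4.7
eef_pos: [0.5193, 0.3732, 0.011]
eef_rot: [0.976, 0.218, -0.0, 0.0]
force: [-0.2, 0.1, -0.5]
finger_gap: 1.0
time: 5.12
eef_pos: [0.5208, 0.3747, 0.0129]
eef_rot: [0.976, 0.218, 0.001, -0.0]
force: [-0.3, -0.4, 1.0]
finger_gap: 0.606
time: 5.37
eef_pos: [0.5216, 0.3751, 0.0134]
eef_rot: [0.976, 0.218, 0.002, -0.0]
force: [0.5, -0.5, 6.6]
finger_gap: 0.522
t 5.3667 pos [0.5216 0.3751 0.0134] hd 25.24 z [ 0.0038  0.0018 -1.    ] F [ 0.5  -0.52  6.62] gap 44.6 j [ 0.52  0.49 -0.22  0.86 -0.    1.65]
tool delta mm [-1.7 -0.1  3.4]
```

```bash
python3 -m creep '[[[0,0,-0.005],0,0.03],[[0,0,-0.015],0,0.03],[[0,0,-0.03],0,0.03],[[0,0,-0.035],0,0.03],[[0,0,-0.03],0,0.03]]' 
python3 -m creep '[[[0,0,-0.025],0,0.03],[[0,0,-0.01],0,0.03],[[0,0,0],0,0.03]]'
python3 - <<'E'
from h import *
st((.506,-.192,.15))
c=cam('side');p=proj(c,r.read_state()['eef_pos']).astype(int);print(p)
x,y=p-[50,70];cv2.imwrite('pics/b.png',cv2.resize(c['img'][max(y,0):y+120,max(x,0):x+110],None,fx=5,fy=5,interpolation=cv2.INTER_CUBIC))
print('crop origin',x,y)
E
```

```text
time: 5.78
eef_pos: [0.5177, 0.3731, 0.1258]
eef_rot: [0.976, 0.219, -0.002, 0.001]
force: [1.6, 0.7, -4.9]
finger_gap: 0.52
time: 6.03
eef_pos: [0.5208, 0.3749, 0.1637]
eef_rot: [0.976, 0.219, 0.002, -0.001]
force: [1.2, 0.5, -5.9]
finger_gap: 0.523
t 6.0333 pos [0.5208 0.3749 0.1637] hd 25.25 z [ 0.0034  0.0021 -1.    ] F [ 1.2   0.53 -5.85] gap 44.7 j [ 0.52  0.34 -0.08  1.14  0.    1.65]
tool delta mm [-255.2  506.4   12.4]
[208 300]
crop origin 158 230
```

View pics/b.png

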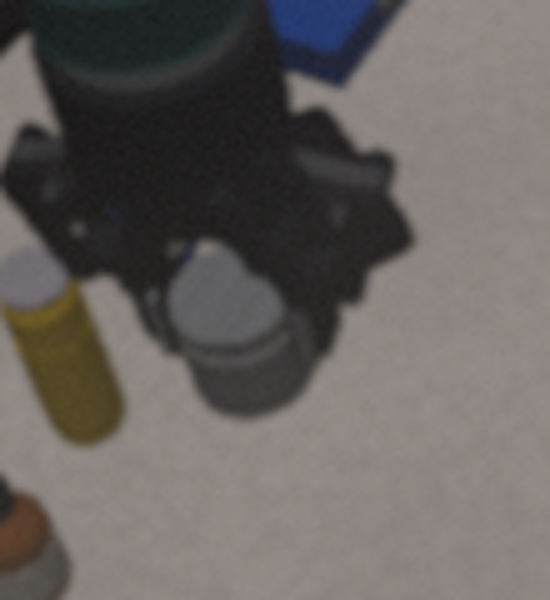

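The weight is held upright by its lower half, with its top disc at side px (203,290). Next I carry it to above the pad.

```bash
python3 -c "
from h import *
c=cam('side');print(plane(c,(203.2,290.4),.2003));st()"
python3 -m creep '[[[-0.005,0.010,0],0,0.03],[[-0.010,0.020,0],0,0.03],[[-0.014,0.028,0],0,0.03],[[-0.014,0.028,0],0,0.03],[[-0.014,0.028,0],0,0.03]]' >/dev/null
python3 -m creep '[[[-0.014,0.028,0],0,0.03],[[-0.014,0.028,0],0,0.03],[[-0.014,0.028,0],0,0.03],[[-0.014,0.028,0],0,0.03],[[-0.014,0.028,0],0,0.03]]'  >/dev/null
python3 -m creep '[[[-0.014,0.028,0],0,0.03],[[-0.014,0.028,0],0,0.03],[[-0.014,0.028,0],0,0.03],[[-0.014,0.028,0],0,0.03],[[-0.014,0.028,0],0,0.03]]' 
python3 -m creep '[[[-0.014,0.028,0],0,0.03],[[-0.014,0.028,0],0,0.03],[[-0.014,0.028,0],0,0.03],[[-0.010,0.020,0],0,0.03],[[-0.006,0.008,0],0,0.03]]' 
python3 -m creep '[[[0,0,0],0,0.03],[[0,0,0],0,0.03],[[0,0,0],0,0.03]]' 
python3 -c "
from h import *
st((.506,-.192,.15))"
```

```text
[0.51657603 0.38077516 0.2003    ]
t 6.1333 pos [0.5184 0.3734 0.1594] hd 25.24 z [-0.0028 -0.0016 -1.    ] F [-0.35  0.12 -6.37] gap 44.7 j [ 0.52  0.35 -0.09  1.14  0.    1.65]
time: 7.38
eef_pos: [0.5067, -0.0676, 0.1587]
eef_rot: [0.976, 0.218, -0.002, -0.001]
force: [0.9, 0.9, -4.8]
finger_gap: 0.522
time: 7.8
eef_pos: [0.503, -0.1951, 0.1589]
eef_rot: [0.976, 0.217, -0.002, -0.0]
force: [0.7, -0.8, -4.9]
finger_gap: 0.521
time: 8.05
eef_pos: [0.5035, -0.1909, 0.16]
eef_rot: [0.976, 0.219, -0.001, -0.001]
force: [-0.6, 0.9, -5.4]
finger_gap: 0.523
t 8.05 pos [ 0.5035 -0.1909  0.16  ] hd 25.27 z [-0.0026  0.0022 -1.    ] F [-0.56  0.87 -5.35] gap 44.7 j [-0.48  0.18 -0.31  1.09  0.    0.65]
tool delta mm [ 1.8  2.1 10. ]
```

```bash
python3 -m creep '[[[0.002,0.002,0.015],0,0.03],[[0,0,0.02],0,0.03],[[0,0,0.010],0,0.03],[[0,0,0],0,0.03],[[0,0,0],0,0.03]]'
python3 - <<'E'
from h import *
st((.506,-.192,.1))
c=cam('side');print(proj(c,r.read_state()['eef_pos']))
t=cam('top');cv2.imwrite('pics/c.png',np.hstack([cv2.resize(c['img'][130:205,320:400],None,fx=6,fy=6,interpolation=cv2.INTER_CUBIC),cv2.resize(t['img'][200:275,400:450],None,fx=6,fy=6,interpolation=cv2.INTER_CUBIC)]))
E
```

```text
time: 8.47
eef_pos: [0.5065, -0.1918, 0.1154]
eef_rot: [0.976, 0.219, -0.001, -0.001]
force: [0.1, -0.1, -4.5]
finger_gap: 0.521
t 8.4667 pos [ 0.5065 -0.1918  0.1154] hd 25.32 z [-0.0026  0.0015 -1.    ] F [ 0.15 -0.08 -4.46] gap 44.5 j [-0.48  0.22 -0.36  1.    0.    0.65]
tool delta mm [-0.5  0.  15.4]
[357.6503084  160.79860049]
```

View pics/c.png

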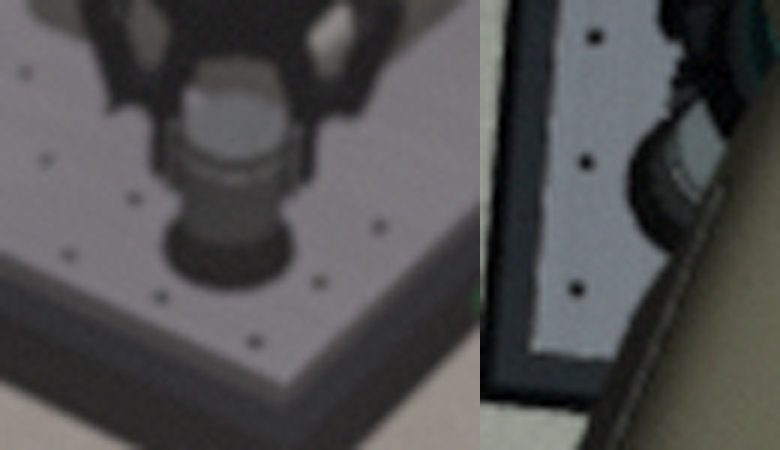

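The weight is centred over the pad: side crop columns 232 and 229, and its bottom rows match the prediction to about 1 px. Now I lower it slowly.

```bash
python3 -m creep '[[[0,0,0.005],0,0.03],[[0,0,0.004],0,0.03],[[0,0,0.003],0,0.03],[[0,0,0],0,0.03]]' 
python3 -m creep '[[[0,0,0.0015],0,0.03],[[0,0,0.0015],0,0.03],[[0,0,0],0,0.03]]' 
python3 -m creep '[[[0,0,0.0015],0,0.03],[[0,0,0.001],0,0.03],[[0,0,0],0,0.03]]'
```

```text
time: 8.9
eef_pos: [0.5069, -0.193, 0.1036]
eef_rot: [0.976, 0.218, -0.0, -0.0]
force: [0.3, 0.4, -4.2]
finger_gap: 0.523
time: 9.15
eef_pos: [0.5074, -0.1932, 0.101]
eef_rot: [0.976, 0.218, -0.0, -0.0]
force: [0.9, 0.1, -5.0]
finger_gap: 0.521
time: 9.4
eef_pos: [0.5078, -0.1934, 0.0991]
eef_rot: [0.976, 0.218, 0.0, 0.0]
force: [-1.1, 0.6, -1.2]
finger_gap: 0.522
```

```bash
python3 -m creep '[[[-0.001,-0.002,0.001],0,0.03],[[0,0,0.001],0,0.03],[[0,0,0],0,0.03]]' 
python3 -m creep '[[[0,0,0.001],0,0.03],[[0,0,0],0,0.03],[[0,0,0],0,0.03]]'
```

```text
time: 9.65
eef_pos: [0.5074, -0.1929, 0.0981]
eef_rot: [0.976, 0.218, 0.001, 0.002]
force: [1.6, -2.1, 1.9]
finger_gap: 0.519
time: 9.9
eef_pos: [0.5074, -0.1929, 0.0973]
eef_rot: [0.976, 0.218, 0.001, 0.001]
force: [1.5, -2.6, 6.1]
finger_gap: 0.52
```

```bash
python3 -m creep '[[[0,0,-0.001],0,0.03],[[0,0,0],0,0.045],[[0,0,0],0,0.05],[[0,0,0],0,0.055],[[0,0,0],0,0.065]]' 
python3 -m creep '[[[0,0,0],0,0.075],[[0,0,0],0,0.0854],[[0,0,0],0,0.0854],[[0,0,0],0,0.0854]]' 
python3 -c "
from h import *
st((.507,-.193,.17))"
```

```text
time: 10.32
eef_pos: [0.5042, -0.1907, 0.0957]
eef_rot: [0.976, 0.219, -0.001, -0.001]
force: [0.1, -1.0, -0.7]
finger_gap: 0.751
time: 10.65
eef_pos: [0.5056, -0.1916, 0.0966]
eef_rot: [0.976, 0.219, -0.0, -0.0]
force: [0.3, 1.0, -0.8]
finger_gap: 1.001
t 10.65 pos [ 0.5056 -0.1916  0.0966] hd 25.25 z [-5.e-04  4.e-04 -1.e+00] F [ 0.32  0.99 -0.76] gap 85.5 j [-0.48  0.24 -0.38  0.95  0.    0.65]
tool delta mm [  0.7   1.8 -73.4]
```

```bash
python3 -m creep '[[[0,0,-0.005],0,0.0854],[[0,0,-0.015],0,0.0854],[[0,0,-0.025],0,0.0854],[[0,0,-0.03],0,0.0854],[[0,0,-0.02],0,0.0854]]' 
python3 -m creep '[[[0.013,-0.0266,0],0,0.0854],[[0.013,-0.0266,0],0,0.0854],[[0.013,-0.0266,0],0,0.0854],[[0.013,-0.0266,0],0,0.0854],[[0.013,-0.0266,0],0,0.0854]]' >/dev/null
python3 -m creep '[[[0.013,-0.0266,0],0,0.0854],[[0.013,-0.0266,0.01],0,0.0854],[[0.013,-0.0266,0.02],0,0.0854],[[0.013,-0.0266,0.03],0,0.0854],[[0.013,-0.0266,0.03],0,0.0854]]'
python3 -m creep '[[[0,0,0],0,0.0854],[[0,0,0],0,0.0854],[[0,0,0],0,0.0854]]'
python3 - <<'E'
from h import *
st((.5093,.1037,.005))
c=cam('side');cv2.imwrite('pics/d.png',np.hstack([cv2.resize(c['img'][130:205,310:410],None,fx=4,fy=4,interpolation=cv2.INTER_CUBIC),cv2.resize(c['img'][195:270,250:350],None,fx=4,fy=4,interpolation=cv2.INTER_CUBIC)]))
t=cam('top');cv2.imwrite('pics/e.png',cv2.resize(t['img'][185:285,280:480],None,fx=4,fy=4,interpolation=cv2.INTER_CUBIC))
E
```

```text
time: 11.07
eef_pos: [0.5065, -0.1922, 0.1946]
eef_rot: [0.976, 0.219, 0.001, 0.001]
force: [0.6, -0.2, 0.7]
finger_gap: 1.001
time: 11.9
eef_pos: [0.5113, 0.1051, 0.1033]
eef_rot: [0.976, 0.218, 0.002, 0.0]
force: [-0.0, -0.0, -0.9]
finger_gap: 0.999
time: 12.15
eef_pos: [0.5104, 0.1035, 0.103]
eef_rot: [0.976, 0.219, 0.0, 0.0]
force: [0.3, -0.1, 0.3]
finger_gap: 1.001
t 12.15 pos [0.5104 0.1035 0.103 ] hd 25.27 z [ 7.e-04 -4.e-04 -1.e+00] F [ 0.26 -0.09  0.35] gap 85.5 j [ 0.08  0.2  -0.42  0.96 -0.    1.21]
tool delta mm [-0.9 -0.7 98. ]
```

View pics/d.png

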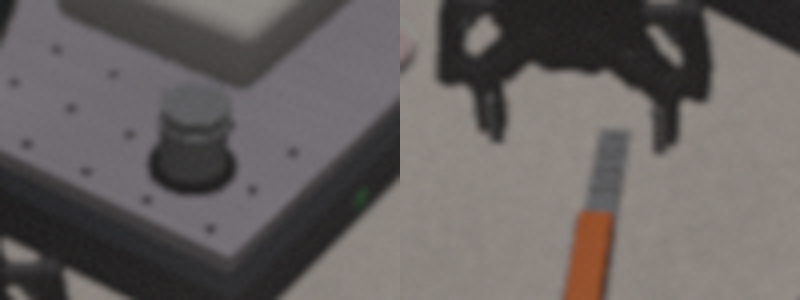

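The weight stands upright and centred on the pad (crop columns 195 and 193), and the fingers are aligned with the gauge. Now I descend to the grip.

```bash
python3 -m creep '[[[-0.001,-0.001,0.018],0.6,0.0854],[[0,0,0.022],0,0.0854],[[0,0,0.022],0,0.0854],[[0,0,0.018],0,0.0854],[[0,0,0.012],0,0.0854]]' 
python3 -m creep '[[[0,0,0.005],0,0.0854],[[0,0,0],0,0.0854],[[0,0,0],0,0.01],[[0,0,0],0,0.01],[[0,0,0],0,0.01]]' 80
python3 -m creep '[[[0,0,0],0,0.01],[[0,0,0],0,0.01],[[0,0,0],0,0.01],[[0,0,0],0,0.01],[[0,0,0],0,0.01]]' 
python3 -c "
from h import *
st((.5093,.1037,.1))"
```

```text
time: 12.67
eef_pos: [0.5091, 0.1028, 0.0103]
eef_rot: [0.977, 0.212, 0.0, 0.0]
force: [-0.9, -0.3, 0.0]
finger_gap: 1.001
time: 13.08
eef_pos: [0.51, 0.1039, 0.0069]
eef_rot: [0.977, 0.213, 0.001, 0.0]
force: [0.2, -0.5, 0.8]
finger_gap: 0.602
time: 13.5
eef_pos: [0.5097, 0.1042, 0.0064]
eef_rot: [0.977, 0.213, 0.001, 0.0]
force: [-0.1, 0.4, 6.2]
finger_gap: 0.24
t 13.5 pos [0.5097 0.1042 0.0064] hd 24.65 z [ 2.2e-03  3.0e-04 -1.0e+00] F [-0.09  0.37  6.23] gap 20.5 j [ 0.08  0.32 -0.51  0.74  0.    1.22]
tool delta mm [ -0.4   0.3 -93.6]
```

```bash
python3 -m creep '[[[0,0,-0.01],0,0.01],[[0,0,-0.025],0,0.01],[[0,0,-0.03],0,0.01],[[0,0,-0.03],0,0.01],[[0,0,-0.02],0,0.01]]' 
python3 -m creep '[[[0,0,0],6.2,0.01],[[0,0,0],6.2,0.01],[[0,0,0],6.2,0.01],[[0,0,0],6.2,0.01],[[0,0,0],6.1,0.01]]' 
python3 -m creep '[[[0.02,0.009,0],0,0.01],[[0.03,0.0135,0],0,0.01],[[0.035,0.0155,0],0,0.01],[[0.035,0.0155,0],0,0.01],[[0.03,0.013,0],0,0.01]]' 
python3 -m creep '[[[0.022,0.010,0],0,0.01],[[0,0,0],0,0.01],[[0,0,0],0,0.01],[[0,0,0],0,0.01]]'
python3 - <<'E'
from h import *
st((.6727,.0092,.12))
c=cam('side');t=cam('top');x,y=(proj(c,r.read_state()['eef_pos'])-[60,75]).astype(int);X,Y=(proj(t,r.read_state()['eef_pos'])-[40,75]).astype(int)
print(x,y,X,Y)
cv2.imwrite('pics/f.png',np.hstack([cv2.resize(c['img'][y:y+120,x:x+100],None,fx=4,fy=4,interpolation=cv2.INTER_CUBIC),cv2.resize(t['img'][Y:Y+120,X:X+100],None,fx=4,fy=4,interpolation=cv2.INTER_CUBIC)]))
E
```

```text
time: 13.92
eef_pos: [0.5088, 0.1041, 0.123]
eef_rot: [0.977, 0.213, 0.001, 0.0]
force: [0.8, 0.9, -1.5]
finger_gap: 0.24
time: 14.33
eef_pos: [0.5075, 0.104, 0.1203]
eef_rot: [0.998, -0.057, -0.001, 0.0]
force: [-0.6, 0.2, -2.0]
finger_gap: 0.238
time: 14.75
eef_pos: [0.6515, 0.0204, 0.1203]
eef_rot: [0.999, -0.055, -0.0, 0.0]
force: [0.3, -0.2, -0.5]
finger_gap: 0.238
time: 15.08
eef_pos: [0.6697, 0.0096, 0.1197]
eef_rot: [0.999, -0.055, -0.002, -0.0]
force: [-0.4, -0.1, -1.2]
finger_gap: 0.236
t 15.0833 pos [0.6697 0.0096 0.1197] hd -6.26 z [-3.e-03  6.e-04 -1.e+00] F [-0.41 -0.09 -1.24] gap 20.2 j [-0.08  0.43 -0.06  1.09  0.    1.6 ]
tool delta mm [ 3.1  0.  -0.3]
201 107 308 82
```

View pics/f.png

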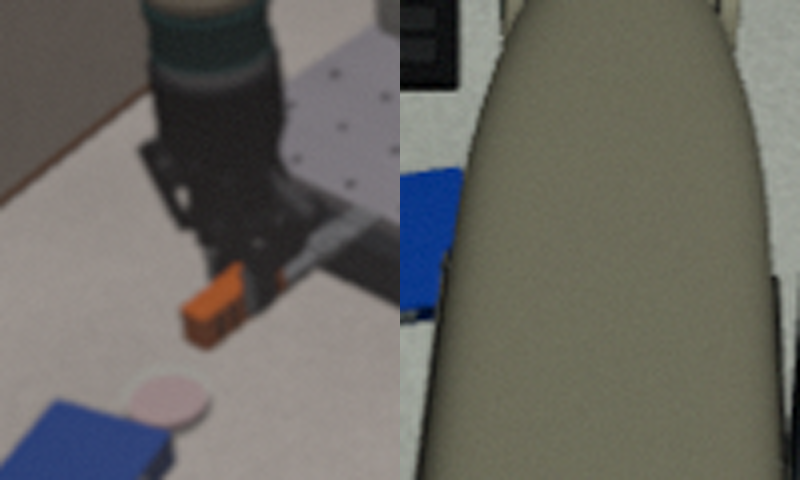

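Run:
```python
from h import *
c=cam('side');st()
print(proj(c,(.6562,-.1142,.1133)),proj(c,(.6562,-.1142,.1083)),plane(c,(294.75,160),.1133))
g=cv2.resize(c['img'][135:205,235:315],None,fx=9,fy=8,interpolation=cv2.INTER_CUBIC);g=cv2.convertScaleAbs(g,alpha=1.6);cv2.imwrite('pics/g.png',g)
for d in(-.0455,.0295):  # grip ends behind/ahead of TCP, at top and underside
  for z in(0,.028):
    n=np.array([-.109,-.994]);print(d,z,((proj(c,[*(np.array([.6697,.0096])+n*d),.1133+z])-[235,135])*[9,8]).round())
print(((proj(c,(.6562,-.1142,.1133))-[235,135])*[9,8]).round())
```

```text
t 15.2333 pos [0.6696 0.0101 0.1203] hd -6.2 z [-1.7e-03  3.0e-04 -1.0e+00] F [-0.8   0.46 -1.97] gap 20.4 j [-0.08  0.43 -0.06  1.09  0.    1.6 ]
[293.88651488 160.00315875] [293.98511202 161.52957638] [ 0.65423204 -0.11536239  0.1133    ]
-0.0455 0 [130. 472.]
-0.0455 0.028 [117. 401.]
0.0295 0 [314. 346.]
0.0295 0.028 [305. 276.]
[530. 200.]
```

View pics/g.png

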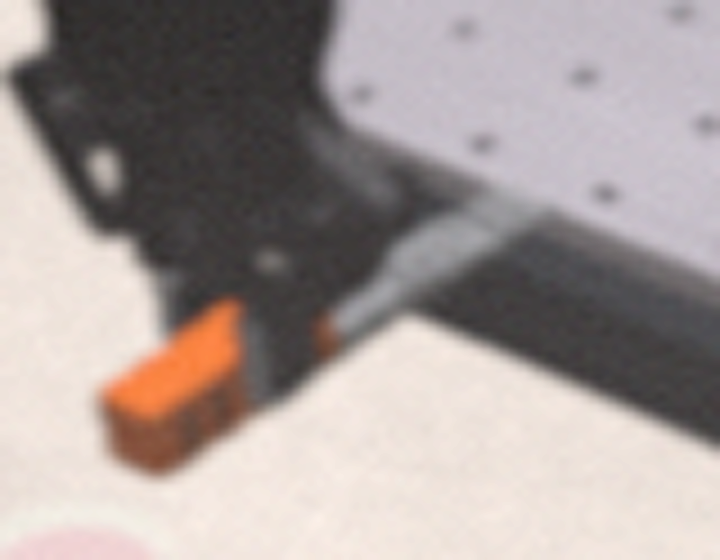

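The grip rear is at (128,405) against a predicted (117,401), and the tip at about (527,203) against (530,200). So the gauge is level and square in the grip as expected. I'll lower it to ledge height and bring the tip over the ledge.

```bash
python3 -m creep '[[[0,0,0.012],0,0.01],[[0,0,0.015],0,0.01],[[0,0,0.014],0,0.01],[[0,0,0.008],0,0.01],[[0,0,0],0,0.01]]' 
python3 -m creep '[[[0,0,0],0,0.01],[[0,0,0],0,0.01]]' 
python3 -m creep '[[[0,0.009,0],0,0.01],[[0,0.01,0],0,0.01],[[0,0.009,0],0,0.01],[[0,0,0],0,0.01],[[0,0,0],0,0.01]]' 
python3 -c "
from h import *
st((.6665,-.0195,.0645))"
```

```text
time: 15.65
eef_pos: [0.6684, 0.0098, 0.0684]
eef_rot: [0.999, -0.054, -0.003, -0.0]
force: [-0.6, -0.7, -2.1]
finger_gap: 0.24
time: 15.82
eef_pos: [0.6716, 0.0093, 0.0721]
eef_rot: [0.999, -0.054, 0.001, 0.0]
force: [0.4, -0.1, -0.8]
finger_gap: 0.238
time: 16.23
eef_pos: [0.6683, -0.0197, 0.0718]
eef_rot: [0.998, -0.055, 0.0, -0.0]
force: [0.7, 0.7, -1.2]
finger_gap: 0.24
t 16.2333 pos [ 0.6683 -0.0197  0.0718] hd -6.35 z [ 5.e-04  1.e-04 -1.e+00] F [ 0.73  0.67 -1.2 ] gap 20.5 j [-0.13  0.47 -0.11  1.    0.    1.56]
tool delta mm [-1.8 -0.   7.3]
```

```bash
python3 -m creep '[[[0,0,0.003],0,0.01],[[0,0,0.0015],0,0.01],[[0,0,0],0,0.01],[[0,0,0],0,0.01]]' 
python3 -m creep '[[[0,0,0.001],0,0.01],[[0,0,0],0,0.01],[[0,0,0],0,0.01]]' 
python3 -m creep '[[[0,0,0.001],0,0.01],[[0,0,0],0,0.01],[[0,0,0],0,0.01]]' 
python3 -c "
from h import *
for i in range(3):cam('side');st()"
```

```text
time: 16.57
eef_pos: [0.6679, -0.0182, 0.0666]
eef_rot: [0.999, -0.054, -0.0, -0.0]
force: [0.1, -0.9, -2.1]
finger_gap: 0.239
time: 16.82
eef_pos: [0.6681, -0.0185, 0.0659]
eef_rot: [0.999, -0.054, -0.0, -0.0]
force: [-0.5, -0.0, -1.7]
finger_gap: 0.239
time: 17.07
eef_pos: [0.6681, -0.0186, 0.0649]
eef_rot: [0.999, -0.055, -0.0, -0.0]
force: [-0.0, 0.3, -0.7]
finger_gap: 0.24
t 17.1167 pos [ 0.6682 -0.0186  0.065 ] hd -6.25 z [-0. -0. -1.] F [ 0.06  0.16 -1.3 ] gap 20.5 j [-0.12  0.47 -0.12  0.98 -0.    1.56]
t 17.1667 pos [ 0.6681 -0.0186  0.065 ] hd -6.25 z [-0. -0. -1.] F [ 0.07  0.74 -1.65] gap 20.4 j [-0.12  0.47 -0.12  0.98 -0.    1.56]
t 17.2167 pos [ 0.6682 -0.0186  0.065 ] hd -6.26 z [ 0.  0. -1.] F [-0.1  -0.57 -1.7 ] gap 20.7 j [-0.12  0.47 -0.12  0.98  0.    1.56]
```

```bash
for i in 1 2; do python3 -m creep '[[[0,0,0.0007],0,0.01],[[0,0,0],0,0.01],[[0,0,0],0,0.01]]' | grep -E 'pos|force'
python3 -c "
from h import *
print(np.mean([(cam('side'),r.read_state()['force'])[1] for i in range(4)],0),r.read_state()['ft_torque'],r.read_state()['eef_pos'])"; done
```

```text
eef_pos: [0.6683, -0.0187, 0.0644]
force: [-0.9, 0.4, -1.4]
[-0.10566352  0.32138306 -1.04280018] [-0.06373763 -0.0293145   0.0365268 ] [ 0.66831777 -0.01864426  0.06442787]
eef_pos: [0.6684, -0.0186, 0.0639]
force: [-0.6, 1.3, 0.8]
[-0.00651608  0.72056709  0.8443637 ] [-0.055794    0.07805902 -0.08623687] [ 0.66833544 -0.01857318  0.06381665]
```

Contact with the base came at TCP z of about 0.064, as predicted. Now I slide in along tool y while watching the force.

```bash
cat > f.py <<'E'
from h import *
a=[(cam('side'),r.read_state())[1] for i in range(4)]
F=np.mean([s['force'] for s in a],0);p=a[-1]['eef_pos'];tip=p[:2]+.1245*np.array([-.108,-.994]);n=np.array([.1083,.9941]);d=-(tip-[.6405,-.1482])@n
print('F',F.round(2),'M',np.mean([s['ft_torque'] for s in a],0).round(3),'p',p.round(4),'depth mm',(d*1e3).round(1),'along',((tip-[.6405,-.1482])@[.9941,-.1083]*1e3).round(1))
E
python3 f.py
python3 -m creep '[[[0,0.003,-0.0003],0,0.01],[[0,0.004,0],0,0.01],[[0,0.004,0],0,0.01],[[0,0,0],0,0.01],[[0,0,0],0,0.01]]' | grep -E force; python3 f.py
python3 -m creep '[[[0,0.003,0],0,0.01],[[0,0.003,0],0,0.01],[[0,0,0],0,0.01],[[0,0,0],0,0.01]]' | grep -E force; python3 f.py
```

```text
F [0.24 0.81 1.36] M [-0.041  0.029 -0.021] p [ 0.6684 -0.0186  0.0638] depth mm -7.4 along 13.7
force: [-0.6, -1.5, 0.8]
F [-0.21 -1.15  1.06] M [-0.473  0.028  0.014] p [ 0.6669 -0.03    0.0638] depth mm 4.1 along 13.4
force: [1.1, 0.0, 2.1]
F [ 0.04 -0.07  1.33] M [-0.195 -0.049  0.023] p [ 0.6664 -0.0357  0.0639] depth mm 9.8 along 13.6
```

```bash
python3 -m creep '[[[0,0.0025,0],0,0.01],[[0,0.0025,0],0,0.01],[[0,0,0],0,0.01],[[0,0,0],0,0.01]]' | grep -E force; python3 f.py
python3 -m creep '[[[0,0.0025,0],0,0.01],[[0,0.0025,0],0,0.01],[[0,0,0],0,0.01],[[0,0,0],0,0.01]]' | grep -E force; python3 f.py
python3 -m creep '[[[0,0.0025,0],0,0.01],[[0,0.0025,0],0,0.01],[[0,0,0],0,0.01],[[0,0,0],0,0.01]]' | grep -E force; python3 f.py
```

```text
force: [0.3, 1.3, 1.7]
F [-0.29  0.2   1.48] M [-0.192 -0.039  0.037] p [ 0.6658 -0.0408  0.0639] depth mm 14.9 along 13.5
force: [0.3, 1.1, 1.7]
F [0.02 0.59 1.97] M [-0.2   -0.037  0.017] p [ 0.6652 -0.0457  0.0639] depth mm 19.9 along 13.5
force: [-0.2, 1.3, 1.9]
F [0.1  0.79 2.03] M [-0.143 -0.007  0.031] p [ 0.6647 -0.0507  0.0639] depth mm 24.9 along 13.5
```

```bash
python3 -m creep '[[[0,0.0025,0],0,0.01],[[0,0.0025,0],0,0.01],[[0,0,0],0,0.01],[[0,0,0],0,0.01]]' | grep -E force; python3 f.py
python3 -m creep '[[[0,0.0025,0],0,0.01],[[0,0.0025,0],0,0.01],[[0,0,0],0,0.01],[[0,0,0],0,0.01]]' | grep -E force; python3 f.py
```

```text
force: [-0.2, 0.7, 3.1]
F [0.2  0.53 2.84] M [-0.138 -0.017 -0.002] p [ 0.6642 -0.0557  0.0639] depth mm 29.9 along 13.5
force: [-0.1, 1.8, 3.0]
F [-0.09  0.65  3.26] M [-0.105 -0.042  0.038] p [ 0.6636 -0.0606  0.0639] depth mm 34.9 along 13.5
```

```bash
python3 -m creep '[[[0,0.0025,0],0,0.01],[[0,0.0025,0],0,0.01],[[0,0,0],0,0.01],[[0,0,0],0,0.01]]' | grep -E force; python3 f.py
python3 -m creep '[[[0,0.002,0],0,0.01],[[0,0.002,0],0,0.01],[[0,0,0],0,0.01],[[0,0,0],0,0.01]]' | grep -E force; python3 f.py
```

```text
force: [0.2, 1.2, 3.1]
F [0.36 1.28 3.83] M [-0.037 -0.043  0.004] p [ 0.6631 -0.0656  0.064 ] depth mm 39.9 along 13.5
force: [0.3, 2.6, 5.2]
F [0.59 3.06 4.72] M [ 0.316 -0.074 -0.012] p [ 0.6627 -0.0692  0.064 ] depth mm 43.6 along 13.6
```

```bash
python3 -m creep '[[[0,0.002,0],0,0.01],[[0,0,0],0,0.01],[[0,0,0],0,0.01]]' | grep -E force; python3 f.py
python3 -m creep '[[[0,0.002,0],0,0.01],[[0,0,0],0,0.01],[[0,0,0],0,0.01]]' | grep -E force; python3 f.py
```

```text
force: [0.6, 4.2, 5.5]
F [0.39 3.55 5.06] M [ 0.435 -0.047  0.018] p [ 0.6625 -0.0711  0.064 ] depth mm 45.4 along 13.5
force: [0.4, 4.9, 5.5]
F [0.46 4.11 5.37] M [ 0.581 -0.077  0.007] p [ 0.6623 -0.0728  0.0641] depth mm 47.1 along 13.6
```

```bash
python3 -m creep '[[[0,0.002,0],0,0.01],[[0,0,0],0,0.01],[[0,0,0],0,0.01],[[0,0,0],0,0.01]]'; python3 f.py
python3 -m creep '[[[0,0,0],0,0.01],[[0,0,0],0,0.01],[[0,0,0],0,0.01],[[0,0,0],0,0.01]]' | grep force; python3 f.py
python3 -c "
from h import *
st();c=cam('side');cv2.imwrite('pics/h.png',cv2.convertScaleAbs(cv2.resize(c['img'][110:220,230:390],None,fx=5,fy=5,interpolation=cv2.INTER_CUBIC),alpha=1.4))"
```

```text
time: 24.43
eef_pos: [0.6622, -0.0744, 0.0641]
eef_rot: [0.999, -0.054, 0.0, -0.001]
force: [0.5, 4.4, 5.9]
finger_gap: 0.242
F [0.7  4.68 5.73] M [ 0.728 -0.117  0.025] p [ 0.6622 -0.0744  0.0641] depth mm 48.8 along 13.6
force: [0.3, 4.2, 6.1]
F [0.61 5.35 5.69] M [ 0.765 -0.082  0.003] p [ 0.6622 -0.0744  0.0641] depth mm 48.8 along 13.6
t 25.1667 pos [ 0.6622 -0.0744  0.0641] hd -6.23 z [ 5.0e-04  1.8e-03 -1.0e+00] F [1.31 5.1  6.16] gap 20.2 j [-0.21  0.47 -0.12  0.98  0.    1.47]
```

View pics/h.png

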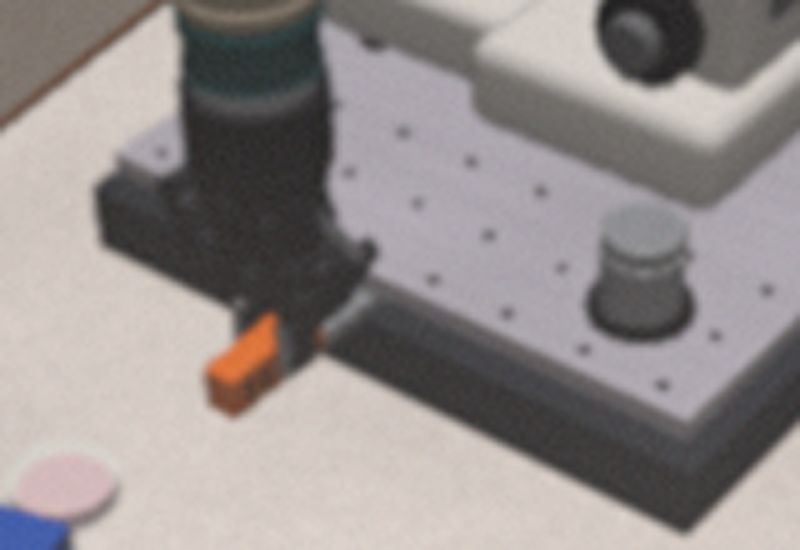

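The picture shows the blade in the gap, with the grip outside it at about (245,365). The weight stands upright on the pad at (640,270), and the bench items are untouched. The push is steady at about 5 N, so I'm handing in.

```bash
python3 -c "
from h import *
print(r.job_done());st()"
```

```text
the job is handed in; nothing more can be done
None
the job is handed in; nothing more can be done
```

The trim weight is standing on the rubber pad. The 170 mm gauge is gripped in the left gap, and I handed the job in at about 25 s. No verdict was reported.

- **Weight:** I lowered it until the pad took the load, then released it. The side pictures show it upright and within about 1–2 mm of the pad centre.
- **Gauge:** I set the blade down on the base ledge. Contact came at TCP z ≈ 0.064, as predicted. I then slid it in square, with the jaws at −6.2° matching the platform's yaw.
- **Final depth:** By the TCP reading the tip is about 49 mm inside the gap, 14 mm beyond the middle of the left side. The gauge is gripped at 80 N.
- **Push:** It reads a steady 5 N or so, and I estimate 4–5 N from the top plate. That estimate comes from how the push grew with depth, because the plate force could not be measured directly.
- **Disagreements:** The side and top cameras differed by up to 4–5 mm on the weight's position. I averaged them, and checked the placing by comparing weight and pad within one view. The triangulated weight top came out at 43 mm instead of 50 mm.
- **Bench items:** The last picture shows no sign of disturbance, but I did not re-measure their positions.

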